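Hook out the end-mill tray

TASK

The next parts to mark are the bare end mills. Take the black-handled pull hook, put its prong down into the finger hole of the tray that holds the bare end mills and pull that tray out until it stops; leave the tray of clipped cutters shut. Then unhook and stand the hook upright on its foot on the free desk top, clear of the trays.

Things in the scene. Friction and masses are not known exactly. Their poses are not given: they have to be found in the camera images.
- hook_grip (a point): Grip centre of the loose pull hook (0.16 kg), which stands upright: black block 36 (hook x) x 18 (y) x 45 mm high on a foot 44 x 40 x 5 mm; grasp across the 18 mm. This point is 33 mm above the foot's underside; z up. The hook starts on a drilled plate 4 mm thick covering the desk at y below 0.06; left of that is bare desk (z = 0). An 8 mm steel rod runs out along +x, then bends down as the prong.
- hook_tip (a point): Lower end of the hook's downward prong (8 mm thick): 52 mm along +x from the grip centre, 23 mm below it, thus 10 mm above the foot's underside. The rod from the grip passes 30 mm above this point (its underside). Axes as the grip's.
- mill_tray (a joint): How far the tray with the four bare end mills (plain 61 x 8 mm cutters without clips) is pulled out: 0 shut, 0.055 m at its stop; it slides along the -x axis of its hole point, about 1.5 N of friction, and stays where it is left.
- mill_tray_hole (a point): Centre of the round 26 mm finger hole in the end-mill tray's pull tab, at the tab's top face, 48 mm above the desk. Tab: level steel 5 mm thick, 40 mm long x 54 wide, hole in its middle, free below. -x points out of the slide towards the robot; z up. The tray front stands 20 mm behind the hole, 8 mm above the tab; its fixed grey slide is 95 x 112 mm, 62 high.
- cutter_tray_hole (a point): The same point of the other, like tray, which holds three small cutters with moulded clips; it stands beside the first, on either side, and must stay as it is.
Mind the look-alikes: they are no part of the job. What is shaped like the part that bears hook_grip but pink is not meant.

How it is judged:
On the way, in this order (a step that is already met when the one before it is completed fails the run):
1. the hook's prong stands in the finger hole of the end-mill tray while that tray is still nearly shut (less than 25 mm out) (horizontal distance between hook_tip and mill_tray_hole below 0.015 m and z of hook_tip in the frame of mill_tray_hole below -0.006 m and value of joint mill_tray below 0.025 m), for 0.1 s.
2. the end-mill tray is at least 40 mm out with the prong still in its hole (horizontal distance between hook_tip and mill_tray_hole below 0.018 m and z of hook_tip in the frame of mill_tray_hole below -0.002 m and value of joint mill_tray above 0.04 m), for 0.1 s.
At the end, for the whole second after the job is handed in: The end-mill tray is pulled out at least 40 mm (its stop is at 55 mm), and the hook stands upright (within about 8 degrees) on the desk top (grip centre 25 to 45 mm above the desk), its prong at least 40 mm from either finger hole (value of joint mill_tray above 0.04 m and angle between hook_grip's own z axis and vertical below 0.15 rad and height (world z) of hook_grip between 0.025 and 0.045 m and horizontal distance between hook_tip and mill_tray_hole above 0.04 m and horizontal distance between hook_tip and cutter_tray_hole above 0.04 m); the robot touches nothing.
It fails at once if the tray of clipped cutters was moved more than 12 mm (distance of cutter_tray_hole from where it was at the start of the episode above 0.012 m).
It also fails if it takes over 64 s, if anything falls off the work surface, if the arm or the gripper's body presses on something with over 40 N, if the wrist force passes 120 N, or if a joint passes its speed limit or range.

ROBOT

A 7-joint arm with a two-finger parallel gripper is mounted at the origin on a cart in front of the work surface, level with it; the furniture and walls round the work are solid. World frame = base frame: x ahead of the robot, y to its left, z up, the work surface at z = 0. Lengths are in m, angles in rad, forces in N, time in s.
With the tool pointing down it reaches from about 0.35 to 0.9 m from the base axis. Payload 8.1 kg.
Tool frame: the origin (TCP) lies on the centre line of the jaws, within the pads' length; the fingertips stand 11 mm ahead of it and the grasp point (between the pads) lies 8 mm behind it (tip_reach is the distance from the TCP to the fingertips, in m); z points along the fingers, y is the line along which they close (so a half turn about z gives the same grasp; the last joint's range is limited). The gripper opens to 92 mm and grips with 3 to 60 N. Pads are 19 mm wide; open, the fingers measure 130 mm over their backs; the gripper's body (75 mm by 190 mm) begins 47 mm behind the grasp point.
Start: joints at [1.221, 0.434, 0.025, 1.573, -0.012, 1.134, -0.075], TCP at [0.153, -0.606, 0.238] pointing down, gripper open.
Joint ranges: [-2.62, 2.62], [-0.44, 2.09], [-1.27, 1.32], [0.08, 2.57], [-1.32, 4.46], [0.12, 2], [-2.74, 2.74]. Speed limits (rad/s): [2.22, 2.22, 3.01, 3.01, 3.14, 3.14, 3.14].

INTERFACE

Orientations are given as a rotation vector (axis times angle).
In Python, from station import * gives the robot as it stands. The module is installed in compiled form; this text tells all that it offers.
- The arm moves only by the tool carry_out, never from a script. Its argument "deltas" is a list of rows, each an object of numbers: "dx", "dy", "dz": the shift along the tool's x, y, z in units of 0.1 m (1.0 is 0.1 m); "roll": the turn about the tool's z in units of 360 degrees (1.0 is 360 degrees). In form: [{"dx": .., "dy": .., "dz": .., "roll": ..}, ...]. A call has exactly 5 rows; each row shifts and turns the commanded pose from where the row before left it, along the tool's axes as they then stand; what a row does not reach is not made up. A row lasts 1/10 s, in which the tool goes at most 50 mm and 8.59 degrees, less where a joint would pass 70% of its speed; a pose out of reach is approached as far as the arm can. A call with a number of a shift or a turn outside -1 to 1 is refused whole. A call with a gripper value outside its range is refused whole. "jaw" is the opening, from 0 (shut) to 1 (fully open), set as the call begins (left out, the last holds). The fingers move at their own pace and stop on an object; "grip_force" is the grip in N (left out, the last holds). Time passes only in rows, so rows that do not move let the fingers close, or fill a call up. It gives the time, the measured TCP pose, the force, the opening and the grip force at its end, in the units of the state.
- state(): the state, without advancing time (a new reading comes with each control period).
- read_camera(name): name is "scene" or "top" or "wrist"; returns a dict with "image" (400x640x3 uint8, red, green, blue), "intrinsics" (3x3 intrinsics, pixels), "k1" (the pictures are not rectified: a ray, as slopes to the right and down, at radius r is drawn at 1 + k1 r^2 times it, then the intrinsics apply), "world_from_camera" (4x4, takes a point from camera to world coordinates). Camera axes: x right, y down, z forward; pixel columns grow to the right and rows downward; lengths in m; the calibration is good to about 2 mm. A picture is of the moment at which its call begins. There is no depth.
- finish_job(): hands the job in; it is judged then, once.
Trained networks look in a picture, given as the dict that the camera call returned (one of the last four; its "shot" number tells which), for a name from the list of things; names that differ only in an ending like _2 or _b are one class to them, and where a whole thing is asked for, a point or a joint stands for the part that bears it (a point fixed in the world has none). Each returns a list of dicts, best first, with "conf" (0 to 1); they miss things now and then, are a little off and sometimes report something else, mostly with a low value. They report only what shows in the picture. A call takes as long as a camera call. They do not tell look-alikes from the thing itself.
- spot_in(picture, query): "bbox" ([left, top, right, bottom] in pixels, round what is visible of it).
The state is a dict: "clock": time; "qpos": joint angles; "qd": joint speeds; "joint_torque": joint torques, N m; "tcp_pos": TCP position; "eef_rot": TCP orientation; "wrist_force": force on the tool from outside, world axes, zero at the start; "moment": the same for the moment, N m; "gripper_width": opening from 0.0 (shut) to 1.0 (fully open); "grasp_force": force on a finger pad.
Only numpy, scipy, OpenCV 4.12 (cv2) and the standard library are available. Lean on these libraries where they do the work, as an engineer would, in place of code of your own. Each camera call takes 0.05 s, during which the arm holds its last target. There are 200 camera calls.

## Working session

There is one attempt and no reset: what is moved stays moved. The work goes in short steps, Python scripts to look and compute and a tool call to move; the robot and the scene stay as the last step left them, time stands still between calls to the robot, and variables do not carry over. Pictures are saved under pics/ and viewed, at most 10 in all, crops included, and the job is handed in when it is done.

Besides the shell and the picture viewer there is one more tool, called after "Request:" by a JSON object that holds its "fn" and its "kwargs". carry_out: Moves the arm, as the interface text tells. Its arguments: {"type":"object","properties":{"deltas":{"type":"array"},"jaw":{"type":"number"},"grip_force":{"type":"number"}},"required":["deltas"]}

```bash
mkdir -p pics; cat > h.py <<'E'
from station import *
import numpy as np, cv2
def save(p,n): cv2.imwrite('pics/'+n, p["image"][:,:,::-1])
def ray(p,u,v):
    K=np.array(p["intrinsics"]);k=p["k1"]
    d=np.array([(u-K[0,2])/K[0,0],(v-K[1,2])/K[1,1]]);s=d.copy()
    for _ in range(30): s=d/(1+k*(s@s))
    T=np.array(p["world_from_camera"]); return T[:3,3],T[:3,:3]@np.array([s[0],s[1],1])
def at(p,u,v,z):
    o,d=ray(p,u,v); return o+d*(z-o[2])/d[2]
def proj(p,P):
    K=np.array(p["intrinsics"]);T=np.array(p["world_from_camera"])
    c=T[:3,:3].T@(np.array(P)-T[:3,3]);s=c[:2]/c[2];s=s*(1+p["k1"]*(s@s))
    return K[0,0]*s[0]+K[0,2],K[1,1]*s[1]+K[1,2]
E
python3 - <<'E'
from h import *
s=state();print(s["clock"],s["tcp_pos"],s["eef_rot"],s["gripper_width"])
for c in("scene","top"):
    p=read_camera(c);save(p,c+'0.png')
    print(c,np.round(p["world_from_camera"],3).tolist(),p["k1"])
    for q in("hook_grip","hook_tip","mill_tray","mill_tray_hole","cutter_tray_hole"):
        for r in spot_in(p,q)[:3]:
            b=r["bbox"];print(q,np.round(b),round(r["conf"],2),np.round(at(p,(b[0]+b[2])/2,(b[1]+b[3])/2,0.048),3))
E
```

```text
0.0 [ 0.15249134 -0.6056051   0.23696226] [-3.11622177e+00 -3.86353380e-01  5.51894733e-04] 0.9978827216803717
scene [[-0.348, -0.68, 0.646, -0.32], [-0.937, 0.264, -0.228, 0.364], [-0.015, -0.685, -0.729, 0.973], [0.0, 0.0, 0.0, 1.0]] -0.11186462854158305
hook_grip [397. 183. 418. 209.] 0.75 [ 0.456 -0.143  0.048]
hook_grip [274. 230. 309. 254.] 0.64 [0.418 0.205 0.048]
hook_tip [278. 233. 307. 256.] 0.9 [0.407 0.205 0.048]
hook_tip [396. 184. 422. 210.] 0.68 [ 0.453 -0.146  0.048]
mill_tray [212. 197. 258. 234.] 0.71 [0.558 0.32  0.048]
mill_tray_hole [220. 195. 253. 235.] 0.76 [0.559 0.317 0.048]
cutter_tray_hole [282. 180. 315. 218.] 0.56 [0.556 0.142 0.048]
top [[0.018, -0.991, 0.132, 0.357], [-0.999, -0.022, -0.027, 0.091], [0.03, -0.132, -0.991, 1.018], [0.0, 0.0, 0.0, 1.0]] -0.05317190546951956
hook_grip [251. 212. 281. 228.] 0.66 [0.427 0.203 0.048]
hook_grip [397. 196. 417. 213.] 0.56 [ 0.473 -0.157  0.048]
hook_tip [395. 189. 418. 221.] 0.84 [ 0.472 -0.155  0.048]
hook_tip [252. 213. 284. 233.] 0.82 [0.419 0.199 0.048]
mill_tray [207. 148. 242. 191.] 0.82 [0.555 0.316 0.048]
mill_tray_hole [208. 144. 245. 192.] 0.76 [0.559 0.312 0.048]
cutter_tray_hole [273. 143. 309. 192.] 0.59 [0.563 0.145 0.048]
cutter_tray_hole [209. 143. 245. 193.] 0.18 [0.559 0.309 0.048]
```

```bash
python3 - <<'E'
import cv2
a=cv2.imread('pics/top0.png');cv2.imwrite('pics/t1.png',cv2.resize(a[80:260,180:440],None,fx=3,fy=3,interpolation=2))
a=cv2.imread('pics/scene0.png');cv2.imwrite('pics/s1.png',cv2.resize(a[110:290,180:440],None,fx=3,fy=3,interpolation=2))
E
```

```text
(no output)
```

View pics/t1.png

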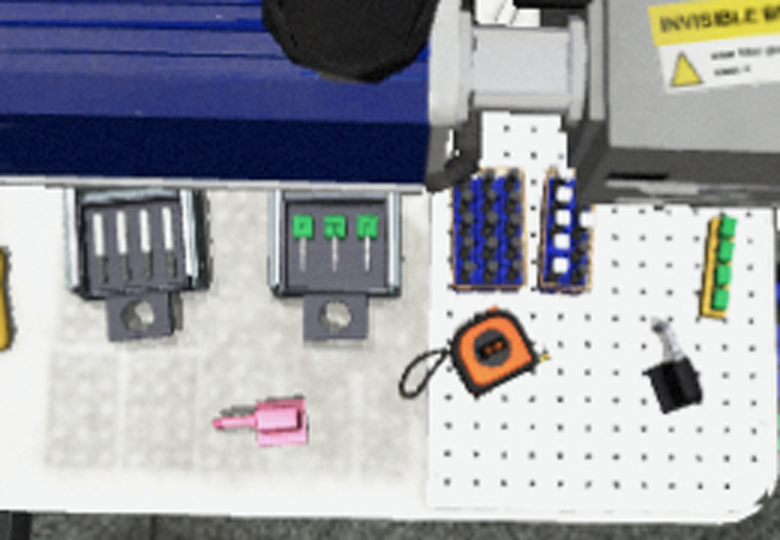

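View pics/s1.png

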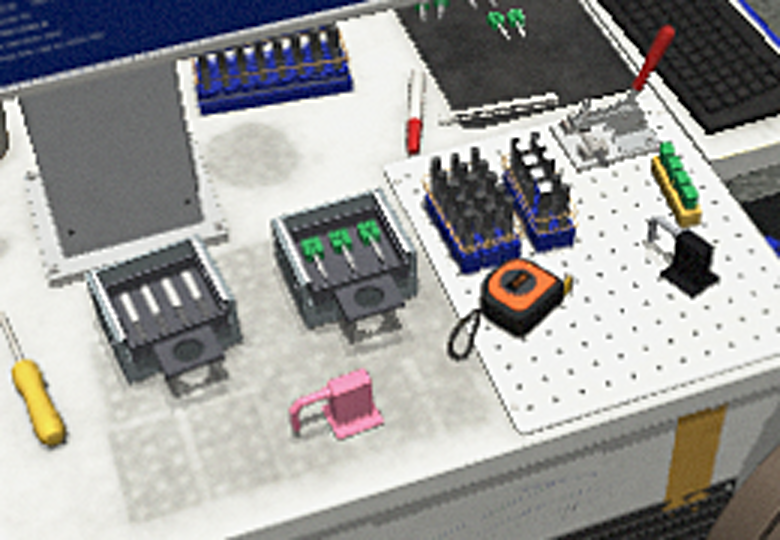

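The top crop shows the bare end mills in the left tray (hole near 138,317 in the crop) and the clipped cutters in the right one. The black hook stands on the drilled plate (block near 672,380, prong near 658,325), and the pink one is the decoy. An overhead machine hides what lies behind the trays.

```bash
python3 - <<'E'
from h import *
t=read_camera("top");s=read_camera("scene")
def tri(a,b):
    o1,d1=ray(t,*a);o2,d2=ray(s,*b)
    A=np.stack([d1,-d2],1);k=np.linalg.lstsq(A,o2-o1,rcond=None)[0]
    p,q=o1+d1*k[0],o2+d2*k[1];return np.round((p+q)/2,4),round(np.linalg.norm(p-q),4)
T=lambda x,y:(180+x/3,80+y/3)
S=lambda x,y:(180+x/3,110+y/3)
print('mill',at(t,*T(138,317),.048),at(s,*S(190,348),.048))
print('cut',at(t,*T(335,316),.048),at(s,*S(370,297),.048))
print('tab front L',at(t,*T(110,342),.048),at(t,*T(172,338),.048))
# black block by color
for p,n,box in((t,'t',(385,180,425,225)),(s,'s',(390,175,425,212))):
    x0,y0,x1,y1=box;im=p["image"][y0:y1,x0:x1].astype(int)
    m=(im.max(2)<70).astype(np.uint8);k,l,st,c=cv2.connectedComponentsWithStats(m)
    i=1+np.argmax(st[1:,4]);print(n,st[i]+np.array([x0,y0,0,0,0]),c[i]+[x0,y0])
    save({"image":cv2.resize(p["image"][y0-20:y1+20,x0-20:x1+20],None,fx=8,fy=8,interpolation=0)},n+'2.png')
print('prong tip top rod bend',tri(T(658,325),S(655,225)))
im=np.vstack([s["image"]]);save({"image":im},'full.png')
E
```

```text
mill [0.51258916 0.30961045 0.048     ] [0.51372628 0.30840403 0.048     ]
cut [0.51717853 0.14135874 0.048     ] [0.5145577  0.14149314 0.048     ]
tab front L [0.49050109 0.33236672 0.048     ] [0.49509318 0.27971301 0.048     ]
t [395 200  19  18 211] [404.67298578 207.75829384]
s [400 187  19  22 247] [409.82591093 197.63562753]
prong tip top rod bend (array([ 0.5166, -0.1428,  0.0362]), np.float64(0.0055))
```

View pics/t2.png

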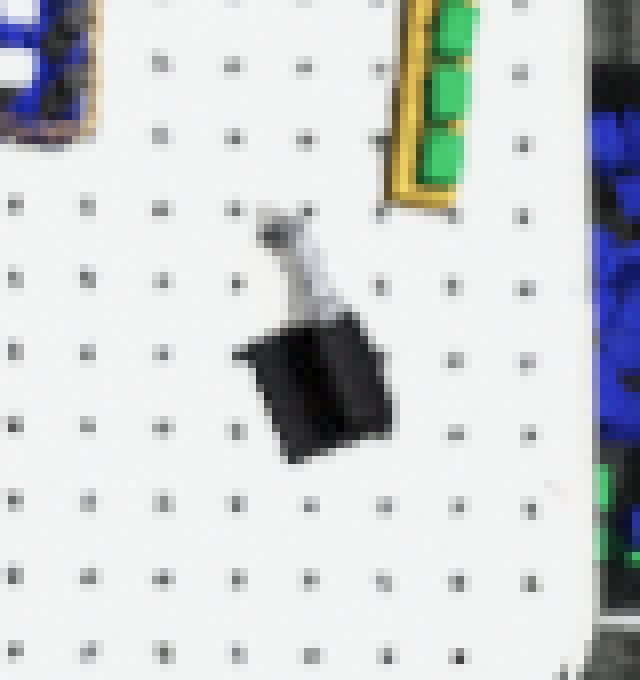

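View pics/full.png

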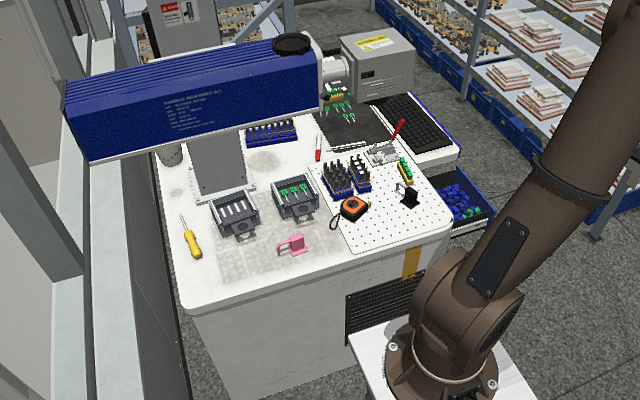

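The enlarged top view shows the hook's block top near (349,375), with the prong running up and left to (275,225). The scene view shows the laser head high over the back of the desk, with free space above the trays.

```bash
python3 - <<'E'
from h import *
t=read_camera("top");s=read_camera("scene")
V=lambda x,y:(365+(x-4)/8,160+(y-4)/8)
c=at(t,*V(350,376),.054);a=at(t,*V(395,430),.054);b=at(t,*V(350,310),.054)
e=at(t,*V(345,440),.054)
print('c',c,'len',np.linalg.norm(b-a),'w',np.linalg.norm(a-e),'yaw',np.arctan2(*(b-a)[[1,0]]))
f=[at(t,*V(*q),.009) for q in((232,355),(295,460))];d=f[0]-f[1];print('foot',np.linalg.norm(d),np.arctan2(d[1],d[0]),f)
bend=at(t,*V(272,222),.052);print('bend',bend,np.arctan2(*(bend-c)[[1,0]]),np.linalg.norm((bend-c)[:2]))
g=at(s,390+ 20,188,.054);print(g,[proj(s,c),proj(t,c)])
st=state();print(st["qpos"],st["clock"])
from scipy.spatial.transform import Rotation as R
M=R.from_rotvec(st["eef_rot"]).as_matrix();print(M.round(3))
print('hand-tool delta to (0.45,-.165,.237)',M.T@(np.array([c[0],c[1],.22])-st["tcp_pos"]))
E
```

```text
c [ 0.46804701 -0.15871821  0.054     ] len 0.04096828550086908 w 0.016626591236980914 yaw 0.3520714610786113
foot 0.04072831948974514 0.5423498835471842 [array([ 0.47950106, -0.13041384,  0.009     ]), array([ 0.44461732, -0.15143576,  0.009     ])]
bend [ 0.51781455 -0.13435605  0.052     ] 0.4552278361669918 0.055410495342741645
[ 0.47733393 -0.16111803  0.054     ] [(np.float64(410.76138238120166), np.float64(190.39836904954288)), (np.float64(408.25), np.float64(206.50000000000003))]
[ 1.22140736  0.43448362  0.02498974  1.57318775 -0.01160307  1.13394539
 -0.07511724] 0.8
[[ 0.97   0.244  0.   ]
 [ 0.244 -0.97  -0.   ]
 [ 0.     0.    -1.   ]]
hand-tool delta to (0.45,-.165,.237) [ 0.41507655 -0.356831    0.01771546]
```

Request:
{"fn": "carry_out", "kwargs": {"deltas": [{"dx": 0.28,"dy": -0.24},{"dx": 0.28,"dy": -0.24},{"dx": 0.28,"dy": -0.24},{"dx": 0.28,"dy": -0.24},{"dx": 0.28,"dy": -0.24}], "jaw": 1.0}}

```text
invalid input
```

Request:
{"fn": "carry_out", "kwargs": {"deltas": [{"dx": 0.28,"dy": -0.24},{"dx": 0.28,"dy": -0.24},{"dx": 0.28,"dy": -0.24},{"dx": 0.28,"dy": -0.24},{"dx": 0.28,"dy": -0.24}]}}

```text
invalid input
```

Request:
{"fn": "carry_out", "kwargs": {"deltas": [{"dx": 0.2,"dy": -0.24},{"dx": 0.2,"dy": -0.24},{"dx": 0.2,"dy": -0.24},{"roll": -0.015},{"roll": -0.015}]}}

```text
invalid input
```

Request:
{"fn": "carry_out", "kwargs": {"deltas": [{"dx": 0.28,"dy": -0.24,"dz": 0.0,"roll": 0.0},{"dx": 0.28,"dy": -0.24,"dz": 0.0,"roll": 0.0},{"dx": 0.28,"dy": -0.24,"dz": 0.0,"roll": 0.0},{"dx": 0.28,"dy": -0.24,"dz": 0.0,"roll": 0.0},{"dx": 0.28,"dy": -0.24,"dz": 0.0,"roll": 0.0}]}}

```text
clock: 1.3
tcp_pos: [0.2598, -0.4543, 0.2379]
eef_rot: [3.117, 0.386, 0.0]
wrist_force: [0.6, -0.0, -0.1]
gripper_width: 1.002
grasp_force: 0.0
```

Request:
{"fn": "carry_out", "kwargs": {"deltas": [{"dx": 0.28,"dy": -0.24,"dz": 0.0,"roll": 0.0},{"dx": 0.28,"dy": -0.24,"dz": 0.0,"roll": 0.0},{"dx": 0.28,"dy": -0.24,"dz": 0.0,"roll": 0.0},{"dx": 0.28,"dy": -0.24,"dz": 0.0,"roll": 0.0},{"dx": 0.28,"dy": -0.24,"dz": 0.0,"roll": 0.0}]}}

```text
clock: 1.8
tcp_pos: [0.3663, -0.3037, 0.238]
eef_rot: [3.117, 0.386, 0.001]
wrist_force: [-0.4, -0.7, -1.1]
gripper_width: 1.0
grasp_force: 0.0
```

Request:
{"fn": "carry_out", "kwargs": {"deltas": [{"dx": 0.24,"dy": -0.24,"dz": 0.0,"roll": 0.0},{"dx": 0.24,"dy": -0.24,"dz": 0.0,"roll": 0.0},{"dx": 0.24,"dy": -0.24,"dz": 0.0,"roll": 0.0},{"dx": 0.0,"dy": 0.0,"dz": 0.0,"roll": -0.015},{"dx": 0.0,"dy": 0.0,"dz": 0.0,"roll": -0.015}]}}

```text
clock: 2.3
tcp_pos: [0.4185, -0.2163, 0.2379]
eef_rot: [3.065, 0.688, 0.001]
wrist_force: [-0.0, 0.2, 0.7]
gripper_width: 0.999
grasp_force: 0.0
```

```bash
python3 - <<'E'
from h import *
p=read_camera("wrist");save(p,'w1.png')
for q in("hook_grip","hook_tip"):
    for r in spot_in(p,q)[:2]: print(q,np.round(r["bbox"]),r["conf"])
print(state()["tcp_pos"],state()["eef_rot"],np.round(p["world_from_camera"],3))
c=[.469,-.159,.054];print(proj(p,c),proj(p,[.5178,-.1344,.052]))
E
```

```text
hook_grip [275.  57. 312. 133.] 0.89
hook_grip [ 0.  1. 11. 33.] 0.53
hook_tip [276.  56. 313. 135.] 0.81
hook_tip [ 0.  0. 12. 32.] 0.6
[ 0.41781636 -0.21762247  0.23780345] [3.06805347e+00 6.75086236e-01 2.39065244e-04] [[ 0.427 -0.871 -0.244  0.484]
 [-0.904 -0.411 -0.116 -0.185]
 [ 0.001  0.27  -0.963  0.385]
 [ 0.     0.     0.     1.   ]]
(np.float64(287.66632938744317), np.float64(110.66396645870657)) (np.float64(285.0303480057847), np.float64(52.60649280536421))
```

View pics/w1.png

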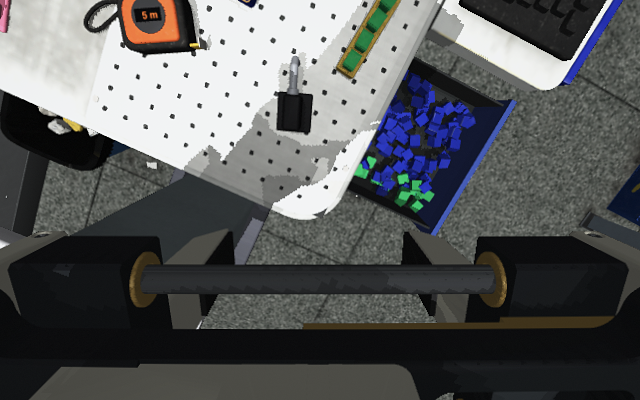

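The wrist view shows the hook nearly aligned with the tool, with the foot at about (277–312, 92–132) and the rod running up to (294,58).

```bash
python3 - <<'E'
import cv2
a=cv2.imread('pics/w1.png');cv2.imwrite('pics/w1c.png',cv2.resize(a[45:145,255:335],None,fx=6,fy=6,interpolation=0))
E
```

```text
(no output)
```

View pics/w1c.png

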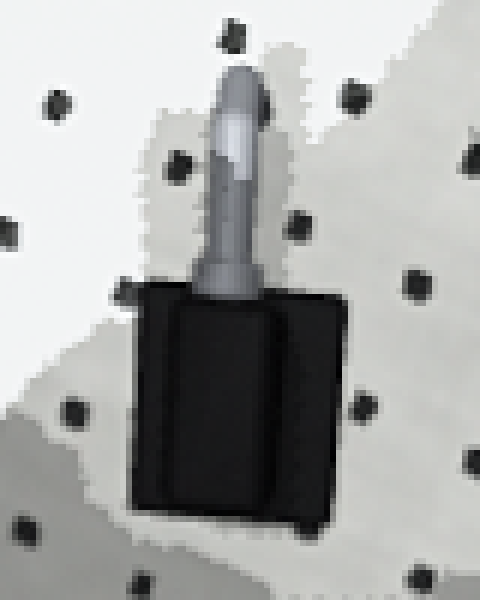

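```bash
python3 - <<'E'
from h import *
from scipy.spatial.transform import Rotation as R
p=read_camera("wrist")
W=lambda x,y:(255+(x-3)/6,45+(y-3)/6)
n=lambda d:np.arctan2(d[1],d[0])
tl,tr,br,bl=[at(p,*W(*q),.054)[:2] for q in((180,300),(280,310),(265,510),(165,500))]
c=(tl+tr+br+bl)/4;print('blk',c,n(tl-bl),n(tr-br),np.linalg.norm(tl-bl),np.linalg.norm(tl-tr))
tl,tr,br,bl=[at(p,*W(*q),.009)[:2] for q in((135,282),(345,298),(328,523),(133,510))]
print('foot',(tl+tr+br+bl)/4,n(tl-bl),n(tr-br),n(tl-tr)-np.pi/2,np.linalg.norm(tl-bl),np.linalg.norm(tl-tr))
b=at(p,*W(240,78),.056)[:2];print('bend',b,n(b-c),np.linalg.norm(b-c))
s=state();M=R.from_rotvec(s["eef_rot"]).as_matrix();print('toolyaw',n(M[:2,0]))
print(s["tcp_pos"],M.T@(np.array([*c,.1])-s["tcp_pos"]))
E
```

```text
blk [ 0.4689824  -0.16492943] 0.3269905456969183 0.34080205321779183 0.03279863822554082 0.016694744831250653
foot [ 0.46829019 -0.16401774] 0.38980267031137117 0.34903440026350957 0.35953524440021223 0.04224144631855135 0.03969607869240629
bend [ 0.51710768 -0.1471929 ] 0.3531031275813878 0.05128963453411469
toolyaw 0.43199254918440383
[ 0.41774369 -0.21778382  0.23779596] [ 0.06864954 -0.02657157  0.13779663]
```

Request:
{"fn": "carry_out", "kwargs": {"deltas": [{"dx": 0.0,"dy": 0.0,"dz": 0.0,"roll": 0.012},{"dx": 0.33,"dy": -0.16,"dz": 0.0,"roll": 0.0},{"dx": 0.33,"dy": -0.16,"dz": 0.0,"roll": 0.0},{"dx": 0.0,"dy": 0.0,"dz": 0.4,"roll": 0.0},{"dx": 0.0,"dy": 0.0,"dz": 0.4,"roll": 0.0}], "jaw": 0.6}}

```text
clock: 3.0
tcp_pos: [0.4701, -0.1638, 0.1577]
eef_rot: [3.09, 0.56, 0.005]
wrist_force: [-0.3, -1.1, -0.2]
gripper_width: 0.627
grasp_force: 0.0
```

Request:
{"fn": "carry_out", "kwargs": {"deltas": [{"dx": 0.0,"dy": 0.0,"dz": 0.2,"roll": 0.0},{"dx": 0.0,"dy": 0.0,"dz": 0.2,"roll": 0.0},{"dx": 0.0,"dy": 0.0,"dz": 0.0,"roll": 0.0},{"dx": 0.0,"dy": 0.0,"dz": 0.0,"roll": 0.0},{"dx": 0.0,"dy": 0.0,"dz": 0.0,"roll": 0.0}]}}

```text
clock: 3.5
tcp_pos: [0.4691, -0.1647, 0.1189]
eef_rot: [3.09, 0.56, 0.003]
wrist_force: [-0.8, 0.1, 0.4]
gripper_width: 0.6
grasp_force: 0.0
```

```bash
python3 - <<'E'
from h import *
from scipy.spatial.transform import Rotation as R
s=state();M=R.from_rotvec(s["eef_rot"]).as_matrix();print('toolyaw',np.arctan2(M[1,0],M[0,0]))
print(s["tcp_pos"],s["qpos"],M.T@(np.array([.4686,-.1645,.029])-s["tcp_pos"]))
p=read_camera("wrist");print(spot_in(p,"hook_grip")[:2],proj(p,[.4686,-.1645,.054]));save(p,'w2.png')
E
```

```text
toolyaw 0.3586864373547997
[ 0.46911132 -0.16469733  0.11890433] [ 0.43454642  0.38849164 -0.26268171  2.00418124  0.14299396  0.76423821
 -1.1248475 ] [-0.00054181 -0.00047192  0.08990313]
[{'bbox': [290.7, 130.5, 339.0, 238.9], 'conf': 0.6}] (np.float64(316.9901296812029), np.float64(215.04805546803675))
```

Request:
{"fn": "carry_out", "kwargs": {"deltas": [{"dx": 0.0,"dy": 0.0,"dz": 0.2,"roll": 0.0},{"dx": 0.0,"dy": 0.0,"dz": 0.2,"roll": 0.0},{"dx": 0.0,"dy": 0.0,"dz": 0.2,"roll": 0.0},{"dx": 0.0,"dy": 0.0,"dz": 0.2,"roll": 0.0},{"dx": 0.0,"dy": 0.0,"dz": 0.1,"roll": 0.0}]}}

```text
clock: 4.1
tcp_pos: [0.4681, -0.1644, 0.0271]
eef_rot: [-3.091, -0.562, 0.001]
wrist_force: [-0.5, 0.2, 0.3]
gripper_width: 0.599
grasp_force: 0.0
```

Request:
{"fn": "carry_out", "kwargs": {"deltas": [{"dx": 0.0,"dy": 0.0,"dz": 0.0,"roll": 0.0},{"dx": 0.0,"dy": 0.0,"dz": 0.0,"roll": 0.0},{"dx": 0.0,"dy": 0.0,"dz": 0.0,"roll": 0.0},{"dx": 0.0,"dy": 0.0,"dz": 0.0,"roll": 0.0},{"dx": 0.0,"dy": 0.0,"dz": 0.0,"roll": 0.0}], "jaw": 0.0, "grip_force": 35}}

```text
clock: 4.6
tcp_pos: [0.4686, -0.1644, 0.0283]
eef_rot: [3.09, 0.562, 0.001]
wrist_force: [0.5, 0.6, 0.1]
gripper_width: 0.216
grasp_force: 0.5
```

Request:
{"fn": "carry_out", "kwargs": {"deltas": [{"dx": 0.0,"dy": 0.0,"dz": 0.0,"roll": 0.0},{"dx": 0.0,"dy": 0.0,"dz": 0.0,"roll": 0.0},{"dx": 0.0,"dy": 0.0,"dz": 0.0,"roll": 0.0},{"dx": 0.0,"dy": 0.0,"dz": 0.0,"roll": 0.0},{"dx": 0.0,"dy": 0.0,"dz": 0.0,"roll": 0.0}]}}

```text
clock: 5.1
tcp_pos: [0.4686, -0.1644, 0.0283]
eef_rot: [3.09, 0.562, 0.001]
wrist_force: [-2.2, 0.1, 6.6]
gripper_width: 0.194
grasp_force: 35.0
```

Request:
{"fn": "carry_out", "kwargs": {"deltas": [{"dx": 0.0,"dy": 0.0,"dz": -0.3,"roll": 0.0},{"dx": 0.0,"dy": 0.0,"dz": -0.4,"roll": 0.0},{"dx": 0.0,"dy": 0.0,"dz": -0.4,"roll": 0.0},{"dx": 0.0,"dy": 0.0,"dz": -0.3,"roll": 0.0},{"dx": 0.0,"dy": 0.0,"dz": -0.3,"roll": 0.015}]}}

```text
clock: 5.6
tcp_pos: [0.4679, -0.1644, 0.1992]
eef_rot: [3.114, 0.415, 0.0]
wrist_force: [0.8, -0.9, -2.1]
gripper_width: 0.193
grasp_force: 35.0
```

Request:
{"fn": "carry_out", "kwargs": {"deltas": [{"dx": 0.0,"dy": 0.0,"dz": 0.0,"roll": 0.021},{"dx": 0.0,"dy": 0.0,"dz": 0.0,"roll": 0.021},{"dx": -0.1,"dy": -0.3,"dz": 0.0,"roll": 0.0},{"dx": -0.1,"dy": -0.4,"dz": 0.0,"roll": 0.0},{"dx": -0.1,"dy": -0.4,"dz": 0.0,"roll": 0.0}]}}

```text
clock: 6.1
tcp_pos: [0.4373, -0.0535, 0.1976]
eef_rot: [3.142, 0.0, -0.0]
wrist_force: [1.4, 1.6, -0.4]
gripper_width: 0.193
grasp_force: 35.0
```

Request:
{"fn": "carry_out", "kwargs": {"deltas": [{"dx": -0.1,"dy": -0.4,"dz": 0.0,"roll": 0.0},{"dx": -0.1,"dy": -0.4,"dz": 0.0,"roll": 0.0},{"dx": 0.0,"dy": -0.4,"dz": 0.0,"roll": 0.0},{"dx": 0.0,"dy": -0.4,"dz": 0.0,"roll": 0.0},{"dx": 0.0,"dy": -0.4,"dz": 0.0,"roll": 0.0}]}}

```text
clock: 6.6
tcp_pos: [0.4173, 0.1469, 0.1978]
eef_rot: [3.141, 0.002, 0.0]
wrist_force: [0.5, -0.3, -1.6]
gripper_width: 0.194
grasp_force: 35.0
```

Request:
{"fn": "carry_out", "kwargs": {"deltas": [{"dx": 0.0,"dy": -0.4,"dz": 0.0,"roll": 0.0},{"dx": 0.0,"dy": -0.4,"dz": 0.0,"roll": 0.0},{"dx": 0.0,"dy": -0.4,"dz": 0.0,"roll": 0.0},{"dx": 0.0,"dy": -0.4,"dz": 0.0,"roll": 0.0},{"dx": 0.0,"dy": 0.0,"dz": 0.0,"roll": 0.0}]}}

```text
clock: 7.1
tcp_pos: [0.416, 0.3116, 0.1979]
eef_rot: [-3.138, -0.013, 0.001]
wrist_force: [0.1, 0.3, -1.2]
gripper_width: 0.196
grasp_force: 35.0
```

```bash
python3 - <<'E'
from h import *
from scipy.spatial.transform import Rotation as R
s=state();M=R.from_rotvec(s["eef_rot"]).as_matrix();print('toolyaw',np.arctan2(M[1,0],M[0,0]))
print(s["tcp_pos"],s["qpos"])
p=read_camera("wrist");save(p,'w3.png')
for q in("mill_tray_hole","cutter_tray_hole","hook_tip"): print(q,spot_in(p,q)[:2])
print(proj(p,[.5132,.309,.048]))
E
```

```text
toolyaw 0.008377373925352564
[0.41597011 0.31157742 0.19786486] [-0.37226006  0.34912985 -0.47786315  1.85153756  0.18652815  0.98286193
 -2.49147623]
mill_tray_hole [{'bbox': [260.3, 0.3, 373.6, 108.6], 'conf': 0.83}]
cutter_tray_hole [{'bbox': [453.1, 0.0, 585.5, 102.3], 'conf': 0.83}]
hook_tip [{'bbox': [383.5, 150.2, 469.1, 186.1], 'conf': 0.96}, {'bbox': [282.5, 144.8, 351.6, 315.9], 'conf': 0.74}]
(np.float64(321.8491144751792), np.float64(79.25369452476696))
```

View pics/w3.png

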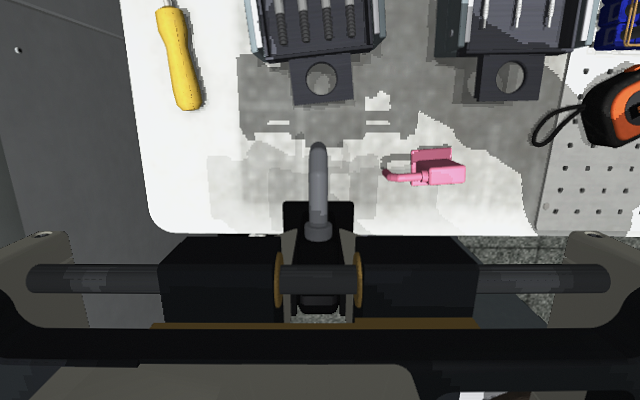

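The wrist view shows the mill tray's finger hole at (321,78), the bare mills behind it, and the held hook with its prong bend at (318,148). The pink decoy lies to the right.

```bash
python3 - <<'E'
from h import *
p=read_camera("wrist");s=state()
g=cv2.cvtColor(p["image"],cv2.COLOR_RGB2GRAY)
h=g[50:108,285:362]
sub=g[60:98,303:341];m=(sub>95).astype(np.uint8);k,l,st,c=cv2.connectedComponentsWithStats(m)
print([(st[i].tolist(),(c[i]+[303,60]).round(1)) for i in range(1,k) if st[i,4]>50])
print('hole',at(p,321.5,78.5,.048))
P=[at(p,*q,.048)[:2] for q in((296,105),(354,99),(291,58))]
print(P,np.linalg.norm(P[0]-P[1]),np.arctan2(*(P[2]-P[0])[::-1]),np.arctan2(*(P[0]-P[1])[::-1])-np.pi/2)
z=s["tcp_pos"][2]+.019
a,b=at(p,319,222,z),at(p,318,155,z)
print('rod',a,b,'bend end',at(p,318,146,z+.004),'tcp',s["tcp_pos"], proj(p,[s["tcp_pos"][0]+.056,s["tcp_pos"][1],z]))
E
```

```text
[([0, 13, 23, 24, 429], array([312.3,  84.2]))]
hole [0.51530047 0.30040911 0.048     ]
[array([0.49276962, 0.32331793]), array([0.4979831 , 0.27117855]), array([0.53211199, 0.32697382])] 0.052399376433447144 0.09265890611930096 0.09965983982369786
rod [0.442823   0.30347487 0.21646053] [0.47166309 0.30392076 0.21646053] bend end [0.47574696 0.3039336  0.22046053] tcp [0.41772536 0.30400198 0.19746053] (np.float64(317.80153120508425), np.float64(149.8978791759946))
```

```bash
python3 - <<'E'
from h import *
for i in range(2):
    p=read_camera("wrist");s=state()
    print(s["tcp_pos"],s["eef_rot"],[round(v,1) for v in spot_in(p,"mill_tray_hole")[0]["bbox"]])
g=cv2.cvtColor(p["image"],cv2.COLOR_RGB2GRAY)
cs=cv2.HoughCircles(cv2.resize(g[30:120,260:390],None,fx=4,fy=4,interpolation=2),cv2.HOUGH_GRADIENT,1,60,param1=100,param2=15,minRadius=45,maxRadius=80)
for c in cs[0][:3]:
    u,v=260+c[0]/4,30+c[1]/4;print(u,v,c[2]/4,at(p,u,v,.048))
save({"image":cv2.resize(p["image"][0:200,240:400],None,fx=3,fy=3,interpolation=0)},'w4.png')
E
```

```text
[0.41781185 0.30402125 0.19759837] [ 3.14058224e+00 -2.85440029e-04 -7.22509458e-05] [244.9, 0.0, 359.6, 110.4]
[0.41782276 0.30440049 0.19773879] [ 3.14105117e+00 -3.57603432e-05  1.65139660e-04] [246.5, 0.0, 363.7, 111.4]
311.375 81.375 15.15 [0.51337233 0.30935228 0.048     ]
268.125 78.375 12.85 [0.51593393 0.34758039 0.048     ]
```

View pics/w4.png

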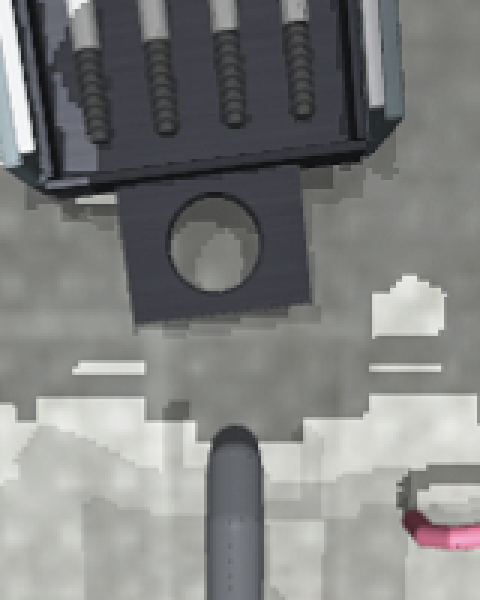

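The crop shows the hole at (311,81) in full-image pixels, which gives (0.513, 0.309). The tray is yawed about +0.1 rad, and the rod is in line with the tool.

Request:
{"fn": "carry_out", "kwargs": {"deltas": [{"dx": 0.2,"dy": -0.05,"dz": 0.0,"roll": 0.0},{"dx": 0.22,"dy": 0.0,"dz": 0.2,"roll": 0.0},{"dx": 0.0,"dy": 0.0,"dz": 0.3,"roll": 0.0},{"dx": 0.0,"dy": 0.0,"dz": 0.3,"roll": 0.0},{"dx": 0.0,"dy": 0.0,"dz": 0.3,"roll": 0.0}]}}

```text
clock: 8.05
tcp_pos: [0.46, 0.31, 0.0868]
eef_rot: [-3.141, -0.001, -0.001]
wrist_force: [-0.4, -0.3, -2.2]
gripper_width: 0.195
grasp_force: 35.0
```

Request:
{"fn": "carry_out", "kwargs": {"deltas": [{"dx": 0.0,"dy": 0.0,"dz": 0.0,"roll": 0.0},{"dx": 0.0,"dy": 0.0,"dz": 0.0,"roll": 0.0},{"dx": 0.0,"dy": 0.0,"dz": 0.0,"roll": 0.0},{"dx": 0.0,"dy": 0.0,"dz": 0.0,"roll": 0.0},{"dx": 0.0,"dy": 0.0,"dz": 0.0,"roll": 0.0}]}}

```text
clock: 8.55
tcp_pos: [0.4602, 0.311, 0.089]
eef_rot: [-3.141, -0.002, -0.003]
wrist_force: [-0.2, 0.7, -2.0]
gripper_width: 0.195
grasp_force: 35.0
```

```bash
python3 - <<'E'
from h import *
p=read_camera("wrist");s=state();print(s["tcp_pos"],s["eef_rot"],s["wrist_force"],s["qpos"][6])
t=s["tcp_pos"]
print('hole',proj(p,[.5133,.3092,.048]),'tip pred',proj(p,[t[0]+.053,t[1],t[2]-.014]),'rodtop end',proj(p,[t[0]+.056,t[1],t[2]+.0235]))
save({"image":cv2.resize(p["image"][0:200,230:410],None,fx=3,fy=3,interpolation=0)},'w5.png')
E
```

```text
[0.45995333 0.31090991 0.08867642] [-3.14077691e+00 -2.45497210e-03 -2.13084138e-03] [ 1.25264812 -0.01118616 -0.92664456] -2.5301295470372662
hole (np.float64(320.5632943688192), np.float64(142.2627389445827)) tip pred (np.float64(317.618141455955), np.float64(148.2631491480987)) rodtop end (np.float64(317.5305294655642), np.float64(152.0322949575038))
```

View pics/w5.png

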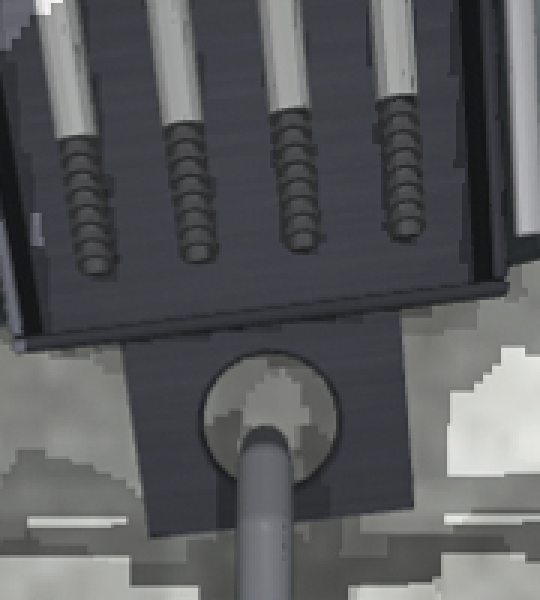

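The wrist view shows the prong directly over the finger hole: hole centre at (271,418) in the crop and the dark prong end at about (266,440). Both lie well inside the clearance.

Request:
{"fn": "carry_out", "kwargs": {"deltas": [{"dx": 0.02,"dy": 0.015,"dz": 0.0,"roll": 0.0},{"dx": 0.0,"dy": 0.0,"dz": 0.1,"roll": 0.0},{"dx": 0.0,"dy": 0.0,"dz": 0.1,"roll": 0.0},{"dx": 0.0,"dy": 0.0,"dz": 0.1,"roll": 0.0},{"dx": 0.0,"dy": 0.0,"dz": 0.1,"roll": 0.0}]}}

```text
clock: 9.1
tcp_pos: [0.4612, 0.3089, 0.0464]
eef_rot: [3.141, 0.003, -0.001]
wrist_force: [-0.1, 0.3, -1.6]
gripper_width: 0.191
grasp_force: 35.0
```

Request:
{"fn": "carry_out", "kwargs": {"deltas": [{"dx": 0.0,"dy": 0.0,"dz": 0.0,"roll": 0.0},{"dx": 0.0,"dy": 0.0,"dz": 0.0,"roll": 0.0},{"dx": 0.0,"dy": 0.0,"dz": 0.0,"roll": 0.0},{"dx": 0.0,"dy": 0.0,"dz": 0.0,"roll": 0.0},{"dx": 0.0,"dy": 0.0,"dz": 0.0,"roll": 0.0}]}}

```text
clock: 9.6
tcp_pos: [0.4618, 0.3093, 0.0481]
eef_rot: [-3.141, -0.003, -0.001]
wrist_force: [0.7, -0.3, -1.4]
gripper_width: 0.195
grasp_force: 35.0
```

Request:
{"fn": "carry_out", "kwargs": {"deltas": [{"dx": -0.06,"dy": 0.006,"dz": 0.0,"roll": 0.0},{"dx": -0.06,"dy": 0.006,"dz": 0.0,"roll": 0.0},{"dx": -0.06,"dy": 0.006,"dz": 0.0,"roll": 0.0},{"dx": -0.06,"dy": 0.006,"dz": 0.0,"roll": 0.0},{"dx": -0.06,"dy": 0.006,"dz": 0.0,"roll": 0.0}]}}

```text
clock: 10.1
tcp_pos: [0.4311, 0.3059, 0.0478]
eef_rot: [3.141, 0.002, 0.0]
wrist_force: [2.6, -1.4, -2.0]
gripper_width: 0.192
grasp_force: 35.0
```

Request:
{"fn": "carry_out", "kwargs": {"deltas": [{"dx": -0.06,"dy": 0.006,"dz": 0.0,"roll": 0.0},{"dx": -0.06,"dy": 0.006,"dz": 0.0,"roll": 0.0},{"dx": -0.06,"dy": 0.006,"dz": 0.0,"roll": 0.0},{"dx": -0.06,"dy": 0.006,"dz": 0.0,"roll": 0.0},{"dx": -0.05,"dy": 0.006,"dz": 0.0,"roll": 0.0}]}}

```text
clock: 10.6
tcp_pos: [0.4038, 0.3033, 0.048]
eef_rot: [-3.14, -0.002, -0.004]
wrist_force: [18.4, 0.5, -8.0]
gripper_width: 0.192
grasp_force: 35.0
```

```bash
python3 - <<'E'
from h import *
for n in("top","scene"):
    p=read_camera(n);r=spot_in(p,"mill_tray_hole")[:2];print(n,r)
    save(p,n+'6.png')
s=state();print(s["tcp_pos"],s["wrist_force"])
p=read_camera("wrist");g=cv2.cvtColor(p["image"],cv2.COLOR_RGB2GRAY)
for h in([.4600,.3037],[.4605,.304]): print('hole pred at 55mm',proj(p,[*h,.048]))
print(spot_in(p,"mill_tray_hole")[:2])
E
```

```text
top [{'bbox': [208.5, 164.0, 245.6, 208.9], 'conf': 0.97}]
scene [{'bbox': [280.5, 178.6, 315.6, 221.9], 'conf': 0.73}, {'bbox': [223.4, 217.8, 227.0, 230.2], 'conf': 0.62}]
[0.40406985 0.30364438 0.04841622] [ 6.12586795 -1.20553573  2.03275143]
hole pred at 55mm (np.float64(317.1606223634755), np.float64(145.136162792952))
hole pred at 55mm (np.float64(316.5136130331474), np.float64(144.04966405083434))
[{'bbox': [184.8, 0.0, 420.5, 179.9], 'conf': 0.85}]
```

Request:
{"fn": "carry_out", "kwargs": {"deltas": [{"dx": 0.08,"dy": -0.01,"dz": 0.0,"roll": 0.0},{"dx": 0.0,"dy": 0.0,"dz": 0.0,"roll": 0.0},{"dx": 0.0,"dy": 0.0,"dz": -0.1,"roll": 0.0},{"dx": 0.0,"dy": 0.0,"dz": -0.1,"roll": 0.0},{"dx": 0.0,"dy": 0.0,"dz": -0.1,"roll": 0.0}]}}

```text
clock: 11.4
tcp_pos: [0.4102, 0.3042, 0.0787]
eef_rot: [-3.142, -0.003, 0.0]
wrist_force: [0.9, 0.4, -1.2]
gripper_width: 0.193
grasp_force: 35.0
```

Request:
{"fn": "carry_out", "kwargs": {"deltas": [{"dx": 0.0,"dy": 0.0,"dz": -0.3,"roll": 0.0},{"dx": 0.0,"dy": 0.0,"dz": -0.3,"roll": 0.0},{"dx": 0.0,"dy": 0.0,"dz": -0.2,"roll": 0.0},{"dx": -0.05,"dy": 0.3,"dz": 0.0,"roll": 0.0},{"dx": 0.0,"dy": 0.4,"dz": 0.0,"roll": 0.0}]}}

```text
clock: 11.9
tcp_pos: [0.4052, 0.2356, 0.1595]
eef_rot: [-3.139, -0.009, -0.004]
wrist_force: [0.1, -0.2, -1.1]
gripper_width: 0.195
grasp_force: 35.0
```

Request:
{"fn": "carry_out", "kwargs": {"deltas": [{"dx": 0.0,"dy": 0.4,"dz": 0.0,"roll": 0.0},{"dx": 0.0,"dy": 0.4,"dz": 0.0,"roll": 0.0},{"dx": 0.0,"dy": 0.3,"dz": 0.0,"roll": 0.0},{"dx": 0.0,"dy": 0.2,"dz": 0.0,"roll": 0.0},{"dx": 0.0,"dy": 0.0,"dz": 0.0,"roll": 0.0}]}}

```text
clock: 12.4
tcp_pos: [0.4055, 0.1011, 0.1583]
eef_rot: [3.14, -0.004, 0.0]
wrist_force: [0.5, 0.3, -1.6]
gripper_width: 0.194
grasp_force: 35.0
```

```bash
python3 - <<'E'
from h import *
import itertools
p=read_camera("top");save({"image":cv2.resize(p["image"][80:260,180:440],None,fx=3,fy=3,interpolation=2)},'t7.png')
s=state();print(s["clock"],s["tcp_pos"],s["eef_rot"],s["wrist_force"],spot_in(p,"mill_tray_hole")[:1])
for q in([.405-.022,.085,0],[.405+.022,.125,0],[.461,.105,.0]): print((np.array(proj(p,q))-[180,80])*3)
print(at(p,180+370/3,80+508/3,0))
E
```

```text
12.45 [0.40581984 0.10290961 0.15844448] [ 3.14125614e+00 -1.49474175e-03  1.28015954e-03] [ 0.82733964  0.90848567 -1.52759103] [{'bbox': [208.2, 162.0, 244.5, 210.3], 'conf': 0.74}]
[397.16464675 476.06421924]
[353.15995358 425.46107483]
[376.56394698 387.85183698]
[0.35453251 0.10834483 0.        ]
```

View pics/t7.png

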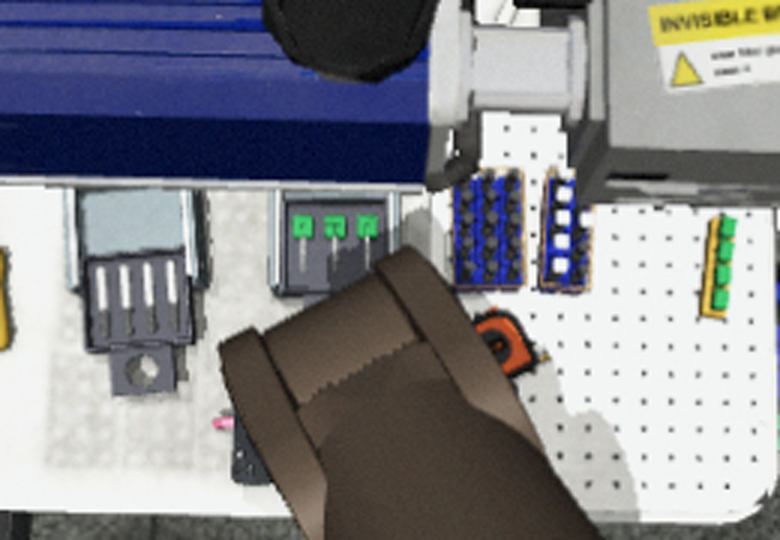

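The top view shows the end-mill tray pulled out, with its hole now at crop (142,371), and the clipped tray in place. The landing spot, crop (353–397, 425–476), is bare desk.

Request:
{"fn": "carry_out", "kwargs": {"deltas": [{"dx": 0.0,"dy": 0.0,"dz": 0.4,"roll": 0.0},{"dx": 0.0,"dy": 0.0,"dz": 0.4,"roll": 0.0},{"dx": 0.0,"dy": 0.0,"dz": 0.3,"roll": 0.0},{"dx": 0.0,"dy": 0.0,"dz": 0.1,"roll": 0.0},{"dx": 0.0,"dy": 0.0,"dz": 0.05,"roll": 0.0}]}}

```text
clock: 13.0
tcp_pos: [0.4056, 0.105, 0.0323]
eef_rot: [-3.142, -0.005, 0.002]
wrist_force: [1.1, -0.5, -0.5]
gripper_width: 0.194
grasp_force: 35.0
```

Request:
{"fn": "carry_out", "kwargs": {"deltas": [{"dx": 0.0,"dy": 0.0,"dz": 0.03,"roll": 0.0},{"dx": 0.0,"dy": 0.0,"dz": 0.03,"roll": 0.0},{"dx": 0.0,"dy": 0.0,"dz": 0.02,"roll": 0.0},{"dx": 0.0,"dy": 0.0,"dz": 0.0,"roll": 0.0},{"dx": 0.0,"dy": 0.0,"dz": 0.0,"roll": 0.0}]}}

```text
clock: 13.5
tcp_pos: [0.4062, 0.104, 0.0251]
eef_rot: [-3.141, -0.002, -0.001]
wrist_force: [0.6, 0.8, -1.5]
gripper_width: 0.19
grasp_force: 35.0
```

Not touching yet, so I go down in small steps.

Request:
{"fn": "carry_out", "kwargs": {"deltas": [{"dx": 0.0,"dy": 0.0,"dz": 0.01,"roll": 0.0},{"dx": 0.0,"dy": 0.0,"dz": 0.0,"roll": 0.0},{"dx": 0.0,"dy": 0.0,"dz": 0.0,"roll": 0.0},{"dx": 0.0,"dy": 0.0,"dz": 0.0,"roll": 0.0},{"dx": 0.0,"dy": 0.0,"dz": 0.0,"roll": 0.0}]}}

```text
clock: 14.0
tcp_pos: [0.4062, 0.104, 0.0243]
eef_rot: [3.142, 0.002, 0.001]
wrist_force: [-2.2, -0.7, 8.7]
gripper_width: 0.193
grasp_force: 35.0
```

Contact (about 9 N). I'll release the hook and rise.

Request:
{"fn": "carry_out", "kwargs": {"deltas": [{"dx": 0.0,"dy": 0.0,"dz": 0.0,"roll": 0.0},{"dx": 0.0,"dy": 0.0,"dz": 0.0,"roll": 0.0},{"dx": 0.0,"dy": 0.0,"dz": 0.0,"roll": 0.0},{"dx": 0.0,"dy": 0.0,"dz": 0.0,"roll": 0.0},{"dx": 0.0,"dy": 0.0,"dz": 0.0,"roll": 0.0}], "jaw": 0.42}}

```text
clock: 14.5
tcp_pos: [0.4059, 0.104, 0.0237]
eef_rot: [3.142, 0.003, -0.0]
wrist_force: [0.0, 0.1, -0.3]
gripper_width: 0.421
grasp_force: 0.0
```

Request:
{"fn": "carry_out", "kwargs": {"deltas": [{"dx": 0.0,"dy": 0.0,"dz": -0.1,"roll": 0.0},{"dx": 0.0,"dy": 0.0,"dz": -0.3,"roll": 0.0},{"dx": 0.0,"dy": 0.0,"dz": -0.4,"roll": 0.0},{"dx": 0.0,"dy": 0.0,"dz": -0.4,"roll": 0.0},{"dx": 0.0,"dy": 0.0,"dz": -0.3,"roll": 0.0}]}}

```text
clock: 15.0
tcp_pos: [0.4059, 0.1044, 0.1767]
eef_rot: [-3.141, -0.003, -0.003]
wrist_force: [1.2, -0.3, -1.1]
gripper_width: 0.415
grasp_force: 0.0
```

```bash
python3 - <<'E'
from h import *
p=read_camera("scene");w=read_camera("wrist");s=state();print(s["clock"],s["tcp_pos"],s["gripper_width"],s["wrist_force"])
for n,c in(("scene",p),("wrist",w)):
    print(n,[(np.round(r["bbox"]),round(r["conf"],2)) for r in spot_in(c,"hook_grip")[:3]],'pred top',proj(c,[.406,.104,.05]),'foot',proj(c,[.384,.104,0]),'bend',proj(c,[.460,.104,.048]))
m=w["image"];g=(m.max(2)<60)
t=read_camera("top");print([(np.round(r["bbox"]),r["conf"]) for r in spot_in(t,"mill_tray_hole")[:1]+spot_in(t,"cutter_tray_hole")[:1]])
E
```

```text
15.1 [0.40789812 0.10496285 0.17795452] 0.4179455612153318 [-0.3054862  -0.86983461 -0.12989296]
scene [(array([322., 224., 340., 251.]), 0.84), (array([274., 229., 310., 254.]), 0.56)] pred top (np.float64(330.3584600846475), np.float64(233.45279638630808)) foot (np.float64(333.5406986374624), np.float64(251.70372985354507)) bend (np.float64(323.22123184051077), np.float64(219.32490260859393))
wrist [(array([168., 143., 260., 184.]), 0.93), (array([  2.,   1., 143., 152.]), 0.27)] pred top (np.float64(319.0681032246891), np.float64(194.17544355018825)) foot (np.float64(318.88824000986887), np.float64(202.0787299461591)) bend (np.float64(319.2482325159685), np.float64(133.61477604363503))
[(array([211., 163., 247., 212.]), 0.89), (array([271., 145., 311., 178.]), 0.59)]
```

The detected box of the hook in the scene view matches the predicted upright pose, and the robot is clear of everything.

```bash
python3 -c "
from station import *
print(finish_job())"
```

```text
the job is handed in; nothing more can be done
None
```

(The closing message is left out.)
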